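# Clip the curettes into the instrument rack

### The job

Two double-ended curettes lie in the black tray in the sterilisation corner. Snap both of them fully home into the two empty end stations of the spring-clip rack, one in each, held by both clips of the station and roughly centred, either curette in either station, and let go of them.

Things in the scene. Friction and masses are not known exactly. Their poses are not given: they have to be found in the camera images.
- curette_a_mid (a point): Middle of a steel double-ended curette, on the axis of its octagonal handle (14 mm across flats, 120 mm long, dark rings toward both ends); thin shank and small spoon at each end, 180 mm overall, about 60 g. Lies on a flat in the tray, this point 11 mm above the counter. x along the handle, z up; either way round is right. Grip across the bare middle.
- curette_b_mid (a point): The same point of the second, identical curette in the same tray (black plastic, floor 4 mm thick, rim 22 mm above the counter). The third thing in the tray, a slimmer single-ended probe with an 8 mm handle, is not wanted. The three lie about 80 mm apart, roughly side by side.
- station_left (a point): Left (+y) end station of the clip rack: where the middle of a fully home handle lies, 42 mm above the counter, 36 mm above the rack's base plate. x along the clipped handle, y along the row, z up. Two 12 mm wide clips 38 mm either side along x, mouths flared to about 22 mm, tops 61 mm above the counter; 64 mm clear between them for the fingers.
- station_right (a point): The same point of the right (-y) end station, 140 mm away; a spatula fills the middle one. A level handle laid on the sprung jaws stops about 13 mm too high; push it straight down, with about 5 to 10 N, until it snaps under the jaws' lips and rests on the rails below (a firm stop). The clips then hold it.
Mind the look-alikes: they are no part of the job. Of the things like the part that bears station_left, leave any that is red; of the rest the larger one is meant. Leave any yellow look-alike of the part that bears curette_b_mid alone.

How it is judged:
At the end, for the whole second after the job is handed in: One curette in each end station, in either order: the middle of its handle within 18 mm of the station's point along the handle, 8 mm across and 6 mm in height, its handle within 10 degrees of the station's direction, let go (((x of curette_a_mid in the frame of station_left between -0.018 and 0.018 m and y of curette_a_mid in the frame of station_left between -0.008 and 0.008 m and z of curette_a_mid in the frame of station_left between -0.006 and 0.006 m and angle between the x axis of curette_a_mid and the x axis of station_left, either way round below 0.18 rad and x of curette_b_mid in the frame of station_right between -0.018 and 0.018 m and y of curette_b_mid in the frame of station_right between -0.008 and 0.008 m and z of curette_b_mid in the frame of station_right between -0.006 and 0.006 m and angle between the x axis of curette_b_mid and the x axis of station_right, either way round below 0.18 rad) or (x of curette_b_mid in the frame of station_left between -0.018 and 0.018 m and y of curette_b_mid in the frame of station_left between -0.008 and 0.008 m and z of curette_b_mid in the frame of station_left between -0.006 and 0.006 m and angle between the x axis of curette_b_mid and the x axis of station_left, either way round below 0.18 rad and x of curette_a_mid in the frame of station_right between -0.018 and 0.018 m and y of curette_a_mid in the frame of station_right between -0.008 and 0.008 m and z of curette_a_mid in the frame of station_right between -0.006 and 0.006 m and angle between the x axis of curette_a_mid and the x axis of station_right, either way round below 0.18 rad))); the robot touches nothing.
It also fails if it takes over 72 s, if anything falls off the work surface, if the arm or the gripper's body presses on something with over 40 N, if the wrist force passes 120 N, or if a joint passes its speed limit or range.

### The arm

A 6-joint arm with a two-finger parallel gripper is mounted at the origin on the work surface. World frame = base frame: x ahead of the robot, y to its left, z up, the work surface at z = 0. Lengths are in m, angles in rad, forces in N, time in s.
With the tool pointing down it reaches from about 0.35 to 0.85 m from the base axis. Payload 8.1 kg.
Tool frame: the origin (TCP) lies midway between the tips of the shut fingers; the grasp point (between the pads) lies 19 mm behind it; z points along the fingers, y is the line along which they close (so a half turn about z gives the same grasp; the last joint's range is limited). The gripper opens to 93 mm and grips with 3 to 60 N. Pads are 15 mm wide; open, the fingers measure 128 mm over their backs; the gripper's body (75 mm by 188 mm) begins 65 mm behind the grasp point.
Start: joints at [-1.216, 0.13, 1.488, -0, 1.523, -0.085], TCP at [0.255, -0.543, 0.219] pointing down, gripper open.
Joint ranges: [-2.96, 2.96], [-0.89, 2.26], [0.02, 2.5], [-1.34, 4.48], [0, 2.73], [-2.66, 2.66]. Speed limits (rad/s): [2.39, 2.39, 2.79, 3.14, 3.14, 3.14].

### API

Orientations are given as a rotation vector (axis times angle).
In Python, from station import read_state, get_image, get_calibration, close_job gives the robot as it stands.
- The arm moves only by the shell command python3 -m crank 'ROWS' [OPENING] [FORCE]. ROWS is text: rows parted by semicolons, each of 4 numbers parted by spaces: the shift along the tool's x, y, z in m, then the turn about the tool's z in degrees. In form: tx ty tz turn; .... A call has 1 to 5 rows; each row shifts and turns the commanded pose from where the row before left it, along the tool's axes as they then stand; what a row does not reach is not made up. A row lasts 1/10 s, in which the tool goes at most 50 mm and 8.59 degrees, less where a joint would pass 70% of its speed; a pose out of reach is approached as far as the arm can. A call is refused whole if a number of a shift passes 0.05 or a number of a turn 8.59, either way. A call with a gripper value outside its range is refused whole. OPENING is the finger opening in m, from 0 to 0.093, set as the call begins (- or left out, the last holds). The fingers move at their own pace and stop on an object; FORCE is the grip in N (left out, the last holds). Time passes only in rows, so rows that do not move let the fingers close. It gives the time, the measured TCP pose, the force, the opening and the grip force at its end, in the units of the state.
- read_state(): the state, without advancing time (a new reading comes with each control period).
- get_image(name): name is "scene" or "top" or "wrist"; returns the picture (384x512x3 uint8, red, green, blue); there is no depth.
- get_calibration(name): a dict with "camera_matrix" (3x3 intrinsics, pixels), "extrinsics" (4x4, takes a point from world to camera coordinates). Camera axes: x right, y up, looking along -z (the intrinsics and any distortion apply to the point x, -y, -z); pixel columns grow to the right and rows downward; lengths in m; the calibration is good to about 2 mm. A picture is of the moment at which its call begins: read the wrist's pose just before it. get_calibration takes no time and is no camera call; for the wrist camera it gives the pose at the moment of the call.
- close_job(): hands the job in; it is judged then, once.
The state is a dict: "clock": time; "joints": joint angles; "dq": joint speeds; "effort": joint torques, N m; "tcp_pos": TCP position; "ee_rot": TCP orientation; "contact_force": force on the tool from outside, world axes, zero at the start; "moment": the same for the moment, N m; "gripper_width": finger opening in m; "grip_force": force on a finger pad.
Only numpy, scipy, OpenCV 4.12 (cv2) and the standard library are available. Lean on these libraries where they do the work, as an engineer would, in place of code of your own. Each camera call takes 0.05 s, during which the arm holds its last target. There are 200 camera calls.

## Working session

There is one attempt and no reset: what is moved stays moved. The work goes in short steps, Python scripts to look and compute and a shell command to move; the robot and the scene stay as the last step left them, time stands still between calls to the robot, and variables do not carry over. Pictures are saved under pics/ and viewed, at most 10 in all, crops included, and the job is handed in when it is done.

```bash
mkdir -p pics; ls
cat > h.py <<'E'
import numpy as np,cv2
from station import *
def snap(name,fn):
    im=get_image(name); cv2.imwrite('pics/'+fn,im[:,:,::-1]); return im
def ray(name,u,v,cal=None):
    c=cal or get_calibration(name); K=np.array(c['camera_matrix']);E=np.array(c['extrinsics'])
    d=np.linalg.inv(K)@[u,v,1]; d=np.array([d[0],-d[1],-d[2]])
    R=E[:3,:3]; return -R.T@E[:3,3], R.T@d
def at(name,u,v,z,cal=None):
    o,d=ray(name,u,v,cal); return o+d*(z-o[2])/d[2]
def proj(name,p):
    c=get_calibration(name);q=np.array(c['extrinsics'])@np.r_[p,1];k=np.array(c['camera_matrix'])@[q[0],-q[1],-q[2]];return k[:2]/k[2]
E
python3 - <<'E'
from h import *
s=read_state();print({k:np.round(v,3) for k,v in s.items()})
a=snap('top','top0.png');b=snap('scene','scene0.png')
for n in('top','scene'):
    c=get_calibration(n);print(n,{k:(np.round(v,3).tolist()if k in('camera_matrix','extrinsics') else v) for k,v in c.items()})
im=cv2.resize(a,(800,600),interpolation=cv2.INTER_CUBIC);cv2.imwrite('pics/top0b.png',im[:,:,::-1])
E
```

```text
pics
{'clock': np.float64(0.0), 'joints': array([-1.216,  0.131,  1.489,  0.   ,  1.523, -0.085]), 'dq': array([-0.   , -0.001,  0.001,  0.001,  0.   ,  0.   ]), 'effort': array([-2.0000e-03, -5.5984e+01, -4.9176e+01,  7.7000e-02,  3.5000e-02,
       -0.0000e+00]), 'tcp_pos': array([ 0.255, -0.542,  0.218]), 'ee_rot': array([-3.064, -0.685,  0.   ]), 'contact_force': array([ 0.467, -0.298,  0.38 ]), 'moment': array([ 0.008, -0.002,  0.027]), 'grip_force': np.float64(0.0), 'gripper_width': np.float64(0.093)}
top {'camera_matrix': [[423.873, 0.0, 247.534], [0.0, 423.873, 185.493], [0.0, 0.0, 1.0]], 'extrinsics': [[0.019, -0.999, 0.033, -0.014], [0.999, 0.021, 0.05, -0.473], [-0.05, 0.032, 0.998, -1.277], [0.0, 0.0, 0.0, 1.0]]}
scene {'camera_matrix': [[358.91, 0.0, 248.122], [0.0, 358.91, 195.39], [0.0, 0.0, 1.0]], 'extrinsics': [[0.242, 0.97, 0.014, -0.141], [-0.777, 0.185, 0.602, 0.327], [0.581, -0.156, 0.799, -1.678], [0.0, 0.0, 0.0, 1.0]]}
```

View pics/top0b.png

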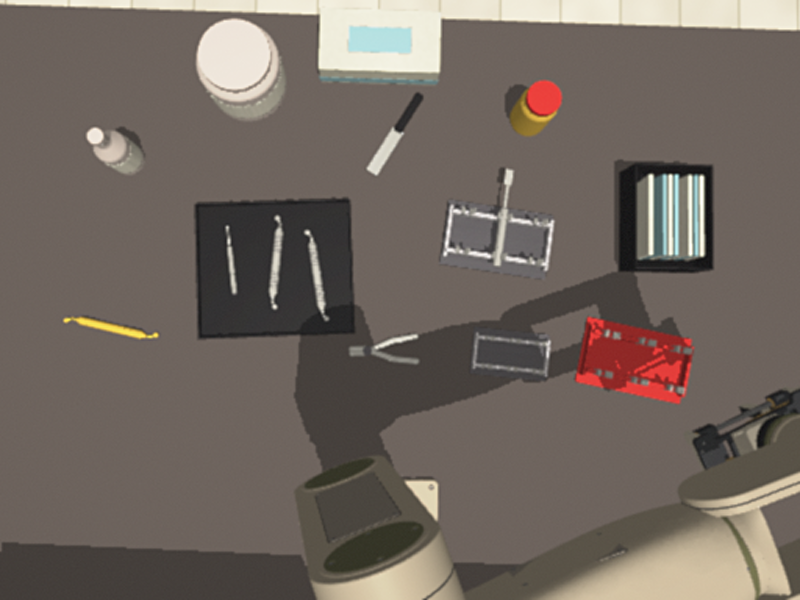

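View pics/scene0.png

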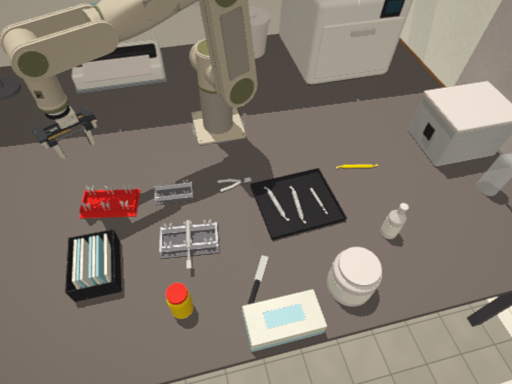

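Top view (800x600): the curette candidates are (277,262) and (316,275). The slim probe at (231,260) and the yellow one at (110,327) are not wanted. The rack candidates are grey with a spatula (498,238), small grey (511,354) and red (635,360). I choose the large grey one and will check it in a close crop.

Run:
```python
from h import *
a=cv2.imread('pics/top0.png')
c1=cv2.resize(a[122:222,122:232],(440,400),interpolation=cv2.INTER_CUBIC)
c2=cv2.resize(a[102:182,275:360],(340,320),interpolation=cv2.INTER_CUBIC) 
o=np.zeros((400,785,3),np.uint8);o[:,:440]=c1;o[:320,445:]=c2
cv2.imwrite('pics/crop0.png',o)
for u,v in [(231,260),(277,262),(316,275)]: print(at('top',u/1.5625,v/1.5625,.011))
for u,v in [(447,235),(552,242),(498,238)]: print(at('top',u/1.5625,v/1.5625,.042))
```

```text
[0.5249611  0.29876498 0.011     ]
[0.52304298 0.21000587 0.011     ]
[0.49938185 0.13392013 0.011     ]
[ 0.57931327 -0.11652486  0.042     ]
[ 0.57054709 -0.31933153  0.042     ]
[ 0.57583713 -0.21478478  0.042     ]
```

View pics/crop0.png

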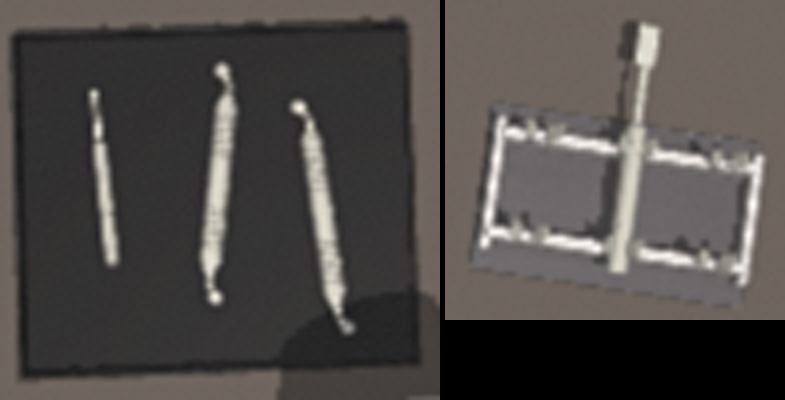

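The crop confirms the choices. The two curettes have spoons at both ends: middle one (221,70)-(215,298), right one (298,106)-(347,328). The large grey rack holds the spatula in its middle station, and its end stations are empty. I'm moving above the rack for a wrist look.

```bash
python3 -m crank '.04 -.015 -.02 0;.04 -.015 -.02 0;.04 -.015 -.02 0;.04 -.015 -.02 0;.04 -.015 -.02 0'; python3 -m crank '.03 -.015 0 7.8;.03 -.015 0 7.8;.03 -.015 0 7.8;.03 -.015 0 7.8;0 0 0 0';python3 -m crank '0 0 0 0;0 0 0 0'
python3 - <<'E'
from h import *
s=read_state();p=s['tcp_pos'];print(s['joints'])
from scipy.spatial.transform import Rotation as R
T=R.from_rotvec(s['ee_rot']).as_matrix();print(T)
E=np.array(get_calibration('wrist')['extrinsics']);o=-E[:3,:3].T@E[:3,3]
print('cam',o,'look',-E[2,:3],'in tool',T.T@(o-p),-T.T@E[2,:3]); 
for q in [(.576,-.215,.04),(.579,-.117,.04),(.57,-.319,.04)]:print(proj('wrist',q))
E
```

```text
clock: 0.6
tcp_pos: [0.4053, -0.3883, 0.319]
ee_rot: [-3.065, -0.685, 0.001]
contact_force: [0.1, -0.3, -0.0]
gripper_width: 0.0932
grip_force: 0.0
clock: 1.1
tcp_pos: [0.5084, -0.3018, 0.3176]
ee_rot: [-3.135, 0.167, 0.001]
contact_force: [-1.0, 0.5, -0.3]
gripper_width: 0.093
grip_force: 0.0
clock: 1.3
tcp_pos: [0.5053, -0.305, 0.3183]
ee_rot: [-3.137, 0.162, 0.001]
contact_force: [-0.5, 0.5, -0.1]
gripper_width: 0.0931
grip_force: 0.0
[-6.29627990e-01  8.56374458e-02  1.35655475e+00 -3.96629292e-04
  1.70021561e+00  1.04450873e+00]
[[ 9.94659465e-01 -1.03207347e-01 -8.90451470e-04]
 [-1.03207243e-01 -9.94659861e-01  1.62109977e-04]
 [-9.02427276e-04 -6.93431817e-05 -9.99999590e-01]]
cam [ 0.58568477 -0.31304673  0.48337981] look [-0.28743421  0.03004066 -0.95732917] in tool [ 0.08063524 -0.00027744 -0.16517989] [-2.88135651e-01 -1.48527602e-04  9.57589591e-01]
[183.56322141 108.51083369]
[113.33420969 113.81423822]
[259.04053585 104.93753638]
```

```bash
python3 -m crank '.02 -.025 0 0;.02 -.025 0 0;.02 -.025 0 0;.02 -.025 0 0;0 0 0 0' >/dev/null; python3 -m crank '0 0 0 0;0 0 0 0;0 0 0 0'
python3 - <<'E'
from h import *
import pickle
c=get_calibration('wrist');a=snap('wrist','w1.png');pickle.dump(c,open('w1.pkl','wb'))
cv2.imwrite('pics/w1b.png',cv2.resize(a,(800,600),interpolation=cv2.INTER_CUBIC)[:,:,::-1])
E
```

```text
clock: 2.1
tcp_pos: [0.5952, -0.2147, 0.3188]
ee_rot: [3.137, -0.167, 0.0]
contact_force: [0.1, 0.3, 0.3]
gripper_width: 0.0927
grip_force: 0.0
```

View pics/w1b.png

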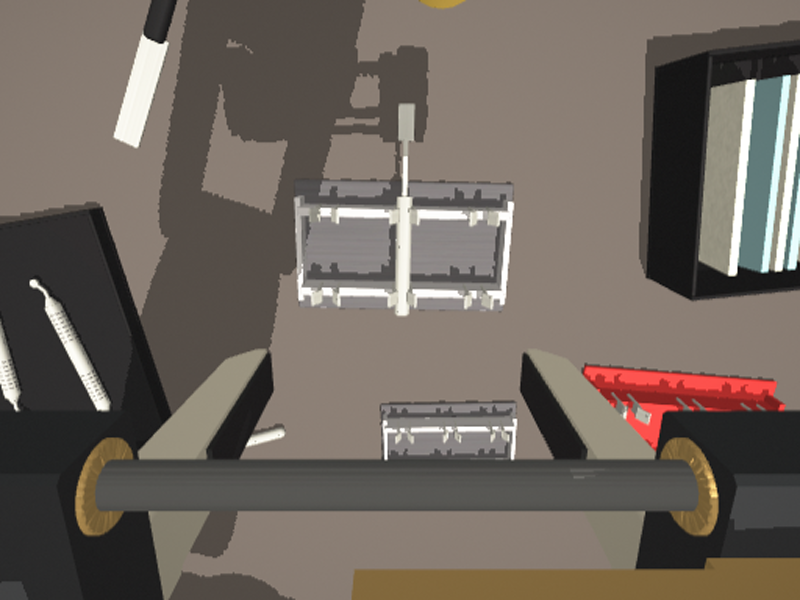

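The wrist view shows the rack at (300-510,180-315) with the spatula at column 404. The end clip pairs are around (325,215)/(325,297) and (480,215)/(480,297). I'm enlarging it.

Run:
```python
from h import *
a=cv2.imread('pics/w1.png')[112:204,184:336]
cv2.imwrite('pics/w1c.png',cv2.resize(a,None,fx=5,fy=5,interpolation=cv2.INTER_CUBIC))
```

```text
(no output)
```

View pics/w1c.png

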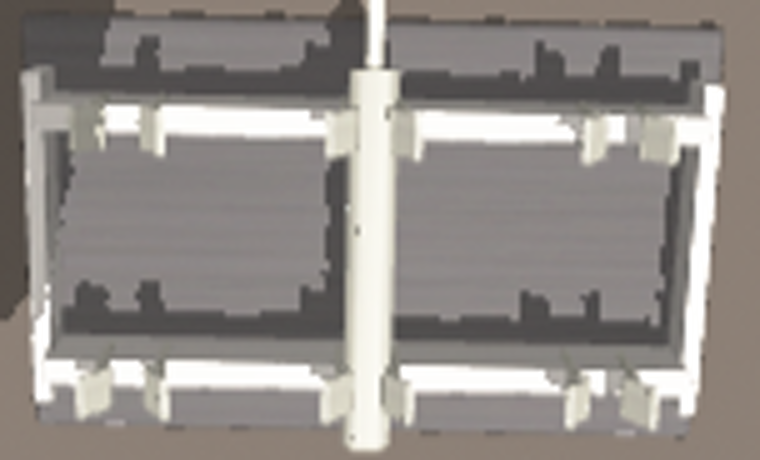

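```bash
cat >> h.py <<'E'
import pickle
from scipy.optimize import least_squares
def projc(c,p):
    q=np.array(c['extrinsics'])@np.r_[p,1];k=np.array(c['camera_matrix'])@[q[0],-q[1],-q[2]];return k[:2]/k[2]
E
python3 - <<'E'
from h import *
c=pickle.load(open('w1.pkl','rb'))
m=np.array([[119,131],[628,131],[123.5,396],[610,396]])/5+[184,112]
loc=np.array([[.038,.07],[.038,-.07],[-.038,.07],[-.038,-.07]])
def P(t,z):
    R=np.array([[np.cos(t[2]),-np.sin(t[2])],[np.sin(t[2]),np.cos(t[2])]]);return [np.r_[R@l+t[:2],z] for l in loc]
f=lambda t,z:(np.array([projc(c,p) for p in P(t,z)])-m).ravel()
for z in(.045,.052,.058,.061):
    r=least_squares(f,[.576,-.215,-.1],args=(z,));print(z,r.x,np.round(r.fun,2))
r=least_squares(lambda t:f(t[:3],t[3]),[.576,-.215,-.1,.05]);print(r.x,r.fun.round(2))
# spatula handle ends (z ~.05)
for u,v in[(374,75),(365,445),(366,440)]:print(at('wrist',u/5+184,v/5+112,.048,c))
# top cam
for uv in [(221,70),(215,298),(298,106),(347,328)]:
    print(at('top',uv[0]/4+122,uv[1]/4+122,.011))
for uv in [(645,35),(627,130),(620,270)]:print('spat',at('top',(uv[0]-445)/4+275,uv[1]/4+102,.05))
E
```

```text
0.045 [ 0.57693378 -0.21913668 -0.11114077] [ 0.6   0.32 -1.45  0.8   1.6  -0.94 -0.7  -0.5 ]
0.052 [ 0.57839354 -0.21918744 -0.11118043] [-0.22 -0.05 -0.62  0.45  0.84 -0.47  0.04 -0.03]
0.058 [ 0.57964223 -0.21923071 -0.11121551] [-0.95 -0.37  0.11  0.14  0.18 -0.06  0.7   0.39]
0.061 [ 0.58026567 -0.21925226 -0.11123345] [-1.32 -0.53  0.49 -0.02 -0.16  0.15  1.03  0.61]
[ 0.57898139 -0.21920783 -0.1111968   0.0548232 ] [-0.56 -0.2  -0.28  0.3   0.53 -0.28  0.35  0.17]
[ 0.63112555 -0.22569785  0.048     ]
[ 0.52402141 -0.21212543  0.048     ]
[ 0.52554433 -0.21257995  0.048     ]
[0.60905113 0.2124524  0.011     ]
[0.43557127 0.2122139  0.011     ]
[0.58290072 0.15339418 0.011     ]
[0.41485842 0.11219287 0.011     ]
spat [ 0.70036577 -0.23075064  0.05      ]
spat [ 0.62837642 -0.21795194  0.05      ]
spat [ 0.52343614 -0.21382935  0.05      ]
```

```bash
cat >> h.py <<'E'
from scipy.spatial.transform import Rotation as Rr
def go(x,y,z,yawdeg):
    s=read_state();T=Rr.from_rotvec(s['ee_rot']).as_matrix();yaw=np.degrees(np.arctan2(T[1,0],T[0,0]))
    d=T.T@(np.array([x,y,z])-s['tcp_pos']);print('t',s['clock'].round(1),'shift(now axes)',d.round(4),'turn',round((yaw-yawdeg+90)%180-90,2),'yaw',yaw.round(2),'tcp',s['tcp_pos'].round(4),'j6',s['joints'][5].round(2))
E
python3 -m crank '-.0165 -.042 .015 0;-.0165 -.042 .015 0;-.0165 -.042 .015 0;-.0165 -.042 .015 0;-.0165 -.042 .015 0' .06 20 >/dev/null; python3 -m crank '-.0165 -.042 .015 0;-.0165 -.042 .015 0;-.0165 -.042 .015 0;0 0 0 -6.6;0 0 0 -6.6'>/dev/null;python3 -m crank '0 0 0 -6.6;0 0 0 0;0 0 0 0;0 0 0 0'
python3 - <<'E'
from h import *
go(.499,.1328,.1,13.8)
c=get_calibration('wrist');a=snap('wrist','w2.png');pickle.dump(c,open('w2.pkl','wb'))
cv2.imwrite('pics/w2b.png',cv2.resize(a,(800,600),interpolation=cv2.INTER_CUBIC)[:,:,::-1])
E
```

```text
clock: 3.55
tcp_pos: [0.5, 0.1341, 0.1988]
ee_rot: [-3.119, -0.372, -0.0]
contact_force: [0.2, -0.2, -0.6]
gripper_width: 0.0601
grip_force: 0.0Traceback (most recent call last):
  File "<stdin>", line 2, in <module>
  File "h.py", line 20, in go
    d=T.T@(np.array([x,y,z])-s['tcp_pos']);print('t',s['clock'].round(1),'shift(now axes)',d.round(4),'turn',round((yaw-yawdeg+90)%180-90,2),'yaw',yaw.round(2),'tcp',s['tcp_pos'].round(4),'j6',s['joints'][5].round(2))
                                                     ^^^^^^^^^^^^^^^^
AttributeError: 'float' object has no attribute 'round'
```

```bash
sed -i "s/s\['clock'\].round(1)/round(s['clock'],2)/" h.py
python3 - <<'E'
from h import *
go(.499,.1328,.1,13.8)
c=get_calibration('wrist');a=snap('wrist','w2.png');pickle.dump(c,open('w2.pkl','wb'))
cv2.imwrite('pics/w2b.png',cv2.resize(a,(800,600),interpolation=cv2.INTER_CUBIC)[:,:,::-1])
E
```

```text
t 3.55 shift(now axes) [-0.0013  0.001   0.0988] turn -0.19 yaw 13.61 tcp [0.5    0.1341 0.1988] j6 1.5
```

View pics/w2b.png

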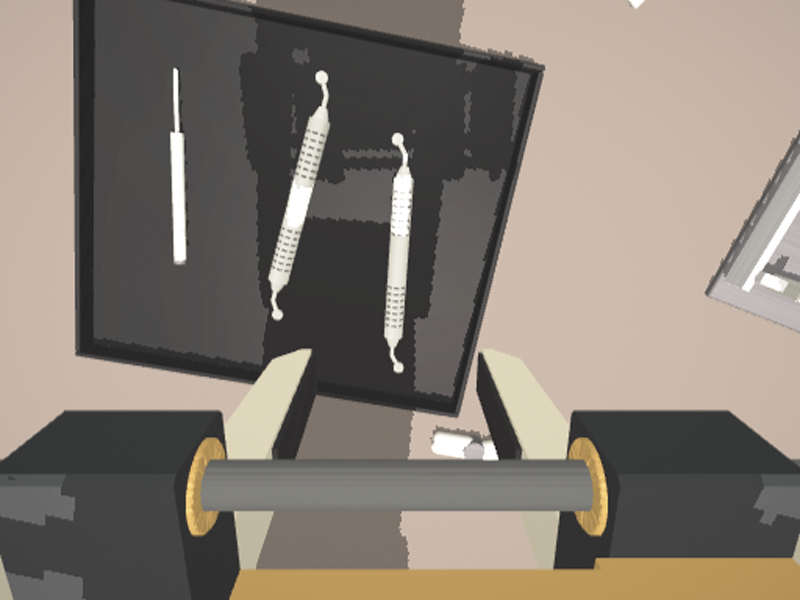

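The wrist view shows both curettes clearly. The near one's handle runs from (404,172) to (394,343), the other's from (323,112) to (276,288), and the probe is at (178,200).

Run:
```python
from h import *
c=pickle.load(open('w2.pkl','rb'))
for a,b in [((404,172),(394,343)),((323,112),(276,288))]:
    A,B=[at('wrist',u/1.5625,v/1.5625,.011,c) for u,v in(a,b)]
    print((A+B)/2,np.linalg.norm(A-B),np.degrees(np.arctan2(*(A-B)[[1,0]])))
    go(*((A+B)/2)[:2],.0065,np.degrees(np.arctan2(*(A-B)[[1,0]])))
```

```text
[0.49929871 0.13215989 0.011     ] 0.1297851341213703 10.429056749711316
t 3.6 shift(now axes) [-0.0011  0.0018  0.1922] turn 3.22 yaw 13.64 tcp [0.5    0.1342 0.1987] j6 1.5
[0.52330464 0.21212843 0.011     ] 0.1310929739354244 -4.527791017799588
t 3.6 shift(now axes) [ 0.041  -0.0703  0.1922] turn 18.17 yaw 13.64 tcp [0.5    0.1342 0.1987] j6 1.5
```

```bash
python3 -m crank '-.001 .002 .045 3.2;0 0 .045 0;0 0 .045 0;0 0 .03 0;0 0 .02 0' >/dev/null; python3 -m crank '0 0 .007 0;0 0 0 0;0 0 0 0'
python3 - <<'E'
from h import *
go(.4993,.1322,.0065,10.4)
E
python3 -m crank '0 0 0 0;0 0 0 0;0 0 0 0;0 0 0 0;0 0 0 0' 0 40; python3 -m crank '0 0 0 0;0 0 0 0;0 0 0 0'
```

```text
clock: 4.4
tcp_pos: [0.5002, 0.1324, 0.0075]
ee_rot: [-3.128, -0.289, -0.002]
contact_force: [0.4, -0.5, 0.7]
gripper_width: 0.0602
grip_force: 0.0
t 4.4 shift(now axes) [-0.0009  0.      0.001 ] turn 0.15 yaw 10.55 tcp [0.5002 0.1324 0.0075] j6 1.55
clock: 4.9
tcp_pos: [0.4995, 0.1323, 0.0068]
ee_rot: [-3.128, -0.29, -0.0]
contact_force: [0.1, -0.6, -0.6]
gripper_width: 0.0247
grip_force: 0.0
clock: 5.2
tcp_pos: [0.4994, 0.1323, 0.0067]
ee_rot: [-3.128, -0.29, 0.0]
contact_force: [-0.5, -0.5, 0.9]
gripper_width: 0.013
grip_force: 40.0
```

```bash
python3 -m crank '0 0 -.03 0;0 0 -.045 0;0 0 -.045 0;0 .01 -.02 0;.005 .04 0 0'; python3 -m crank '.005 .04 0 0;.005 .042 0 0;.005 .042 0 0;.005 .042 0 0;.005 .042 0 0' >/dev/null;python3 -m crank '.005 .032 0 0;0 0 0 8.4;0 0 0 8.4;0 0 0 0;0 0 0 0'
python3 - <<'E'
from h import *
go(.5868,-.1496,.075,-6.4)
E
```

```text
clock: 5.7
tcp_pos: [0.5159, 0.0863, 0.1515]
ee_rot: [-3.126, -0.296, -0.012]
contact_force: [1.4, 0.1, -0.7]
gripper_width: 0.0131
grip_force: 40.0
clock: 6.7
tcp_pos: [0.587, -0.1461, 0.1464]
ee_rot: [-3.137, 0.163, 0.001]
contact_force: [-0.9, 0.1, 0.1]
gripper_width: 0.0136
grip_force: 40.0
t 6.7 shift(now axes) [0.0002 0.0035 0.0714] turn 0.46 yaw -5.94 tcp [ 0.587  -0.1461  0.1464] j6 1.35
```

```bash
python3 -m crank '0 .0035 .035 .4;0 0 .03 0;0 0 0 0;0 0 0 0;0 0 0 0'
python3 - <<'E'
from h import *
go(.5868,-.1496,.0377,-6.4)
c=get_calibration('wrist');a=snap('wrist','w3.png');pickle.dump(c,open('w3.pkl','wb'))
cv2.imwrite('pics/w3b.png',cv2.resize(a,(800,600),interpolation=cv2.INTER_CUBIC)[:,:,::-1])
for x in(.038,.06): print(projc(c,[.5868+x*.994,-.1496-.111*x,.061])*1.5625)
E
```

```text
clock: 7.2
tcp_pos: [0.5881, -0.15, 0.0838]
ee_rot: [3.136, -0.178, 0.004]
contact_force: [0.6, -0.1, -1.5]
gripper_width: 0.0131
grip_force: 40.0
t 7.2 shift(now axes) [-0.0014 -0.0002  0.0461] turn -0.11 yaw -6.51 tcp [ 0.5881 -0.15    0.0838] j6 1.35
[395.98494393 262.765677  ]
[395.84166886 206.63588906]
```

View pics/w3b.png

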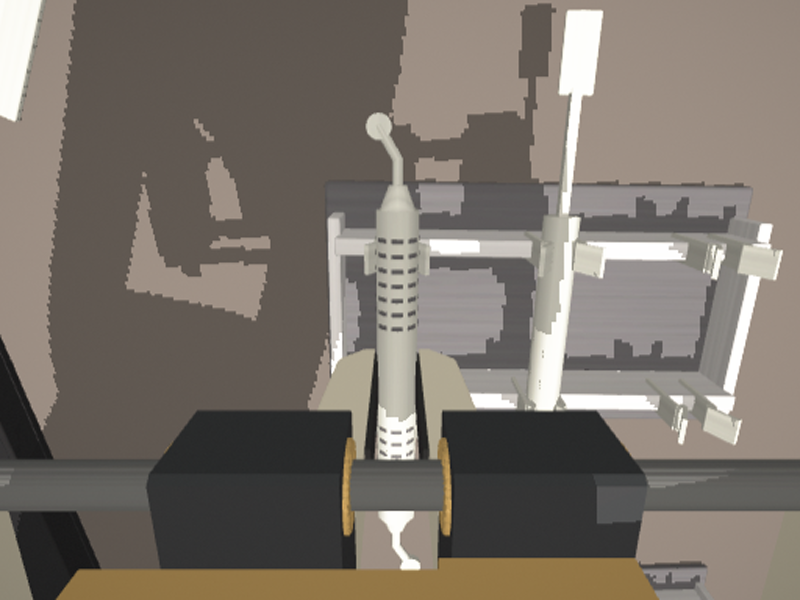

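The handle (column 398) is centred between the front clip's jaws (372 and 424), so I'm pressing down.

```bash
python3 -m crank '-.001 0 .02 0;0 0 .01 0;0 0 0 0;0 0 0 0'; python3 -m crank '0 0 .004 0;0 0 0 0';python3 -m crank '0 0 .003 0;0 0 0 0';python3 -m crank '0 0 .003 0;0 0 0 0'; python3 -m crank '0 0 .003 0;0 0 0 0'
```

```text
clock: 7.65
tcp_pos: [0.586, -0.1496, 0.0523]
ee_rot: [-3.136, 0.181, -0.001]
contact_force: [-0.1, 0.6, 0.2]
gripper_width: 0.0138
grip_force: 40.0
clock: 7.85
tcp_pos: [0.587, -0.1499, 0.0489]
ee_rot: [3.136, -0.181, 0.004]
contact_force: [1.0, 0.8, 3.4]
gripper_width: 0.0132
grip_force: 40.0
clock: 8.05
tcp_pos: [0.5866, -0.1498, 0.0454]
ee_rot: [3.136, -0.181, 0.003]
contact_force: [1.2, 0.5, 1.2]
gripper_width: 0.0132
grip_force: 40.0
clock: 8.25
tcp_pos: [0.5857, -0.1496, 0.0412]
ee_rot: [-3.136, 0.181, 0.0]
contact_force: [2.2, 0.3, -0.6]
gripper_width: 0.013
grip_force: 40.0
clock: 8.45
tcp_pos: [0.5851, -0.1495, 0.0378]
ee_rot: [-3.136, 0.181, 0.002]
contact_force: [0.3, 0.1, -1.2]
gripper_width: 0.0132
grip_force: 40.0
```

```bash
python3 -m crank '0 0 .001 0;0 0 0 0;0 0 0 0'; python3 -m crank '0 0 .002 0;0 0 0 0'; python3 -m crank '0 0 0 0;0 0 0 0;0 0 0 0'
```

```text
clock: 8.75
tcp_pos: [0.5853, -0.1495, 0.0376]
ee_rot: [-3.136, 0.181, 0.002]
contact_force: [-4.0, 1.7, 4.9]
gripper_width: 0.0132
grip_force: 40.0
clock: 8.95
tcp_pos: [0.5855, -0.1496, 0.0374]
ee_rot: [-3.136, 0.181, 0.001]
contact_force: [-10.6, 4.0, 18.1]
gripper_width: 0.0134
grip_force: 40.0
clock: 9.25
tcp_pos: [0.5855, -0.1496, 0.0375]
ee_rot: [3.136, -0.181, -0.001]
contact_force: [-11.2, 2.9, 18.4]
gripper_width: 0.0132
grip_force: 40.0
```

```bash
python3 -m crank '0 0 -.003 0;0 0 0 0;0 0 0 0'; python3 -m crank '0 0 0 0;0 0 0 0;0 0 0 0;0 0 0 0' .036 40; python3 -m crank '0 0 -.02 0;0 0 -.045 0;0 0 -.045 0;0 0 0 0;0 0 0 0'
python3 - <<'E'
from h import *
go(.5233,.2121,.16,-4.5)
c=get_calibration('wrist');a=snap('wrist','w4.png');pickle.dump(c,open('w4.pkl','wb'))
cv2.imwrite('pics/w4b.png',cv2.resize(a,(800,600),interpolation=cv2.INTER_CUBIC)[:,:,::-1])
E
```

```text
clock: 9.55
tcp_pos: [0.5855, -0.1495, 0.038]
ee_rot: [-3.136, 0.181, 0.001]
contact_force: [0.0, 1.7, -0.7]
gripper_width: 0.0133
grip_force: 40.0
clock: 9.95
tcp_pos: [0.5859, -0.1498, 0.0388]
ee_rot: [3.136, -0.181, 0.001]
contact_force: [-0.4, -0.2, 0.9]
gripper_width: 0.0351
grip_force: 0.0
clock: 10.45
tcp_pos: [0.5871, -0.1502, 0.1507]
ee_rot: [3.135, -0.181, 0.006]
contact_force: [0.3, -1.1, -0.1]
gripper_width: 0.0359
grip_force: 0.0
t 10.45 shift(now axes) [-0.105  -0.3525 -0.0101] turn -2.1 yaw -6.6 tcp [ 0.5871 -0.1502  0.1507] j6 1.35
```

View pics/w4b.png

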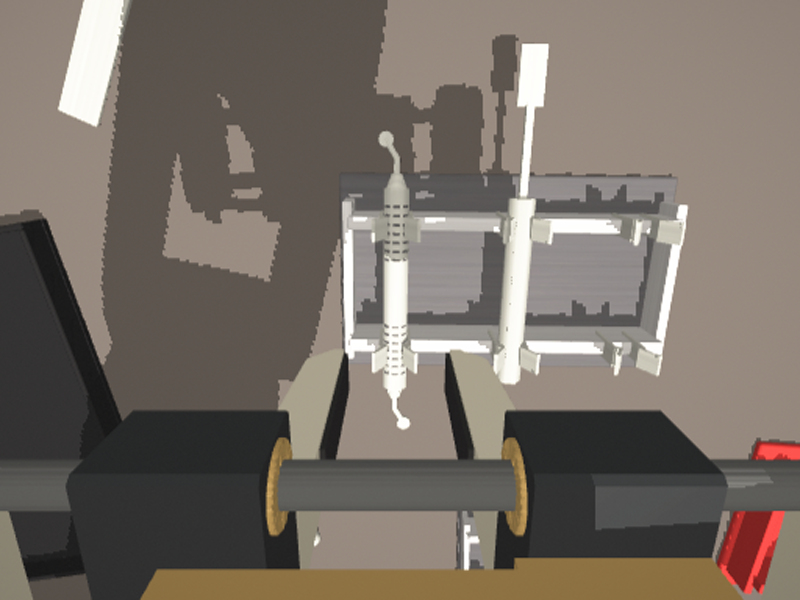

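The first curette sits in the left station at (396,180)-(395,388), with both clips around it. Now for the second.

```bash
python3 -m crank '-.012 -.04 0 0;-.012 -.04 0 0;-.012 -.04 0 0;-.012 -.04 0 0;-.012 -.04 0 0' .06 >/dev/null; python3 -m crank '-.012 -.04 0 0;-.012 -.04 0 0;-.012 -.04 0 0;-.009 -.033 0 0;0 0 0 -2.1' >/dev/null; python3 -m crank '0 0 0 0;0 0 0 0'
python3 - <<'E'
from h import *
c=pickle.load(open('w4.pkl','rb'))
A,B=[at('wrist',u/1.5625,v/1.5625,.045,c) for u,v in((396,180),(395,388))];print((A+B)/2,np.linalg.norm(A-B),np.degrees(np.arctan2(*(A-B)[[1,0]])))
go(.5233,.2121,.0065,-4.5)
E
```

```text
clock: 11.7
tcp_pos: [0.5211, 0.2125, 0.1469]
ee_rot: [3.138, -0.125, -0.004]
contact_force: [-0.9, 0.5, 0.1]
gripper_width: 0.0601
grip_force: 0.0
[ 0.58832951 -0.14972378  0.045     ] 0.1249918819811112 -6.88965020655654
t 11.7 shift(now axes) [2.600e-03 1.000e-04 1.404e-01] turn -0.05 yaw -4.55 tcp [0.5211 0.2125 0.1469] j6 1.95
```

```bash
python3 -m crank '.001 0 .045 0;0 0 .045 0;0 0 .03 0;0 0 .015 0;0 0 .005 0' >/dev/null; python3 -m crank '0 0 0 0;0 0 0 0'
python3 - <<'E'
from h import *
go(.5233,.2121,.0065,-4.5)
E
python3 -m crank '0 0 0 0;0 0 0 0;0 0 0 0;0 0 0 0;0 0 0 0' 0 40 >/dev/null; python3 -m crank '0 0 0 0;0 0 0 0;0 0 0 0;0 0 0 0'
python3 -m crank '0 0 -.03 0;0 0 -.045 0;0 0 -.045 0;0 0 -.02 0;0 0 0 0'
python3 - <<'E'
from h import *
go(.5712,-.2888,.15,-6.4)
E
```

```text
clock: 12.4
tcp_pos: [0.5247, 0.2133, 0.0107]
ee_rot: [-3.138, 0.124, -0.005]
contact_force: [0.1, -0.0, 0.1]
gripper_width: 0.06
grip_force: 0.0
t 12.4 shift(now axes) [-0.0013  0.0013  0.0042] turn -0.03 yaw -4.53 tcp [0.5247 0.2133 0.0107] j6 1.95
clock: 13.3
tcp_pos: [0.523, 0.213, 0.0086]
ee_rot: [3.139, -0.123, -0.0]
contact_force: [-0.8, -0.3, 0.0]
gripper_width: 0.0137
grip_force: 40.0
clock: 13.8
tcp_pos: [0.5258, 0.2139, 0.1534]
ee_rot: [-3.137, 0.123, -0.012]
contact_force: [0.7, -0.4, -0.4]
gripper_width: 0.013
grip_force: 40.0
t 13.8 shift(now axes) [0.0847 0.4975 0.0026] turn 1.9 yaw -4.5 tcp [0.5258 0.2139 0.1534] j6 1.95
```

```bash
python3 -m crank '.007 .03 0 0;.007 .042 0 0;.007 .042 0 0;.007 .042 0 0;.007 .042 0 0' >/dev/null; python3 -m crank '.007 .042 0 0;.007 .042 0 0;.007 .042 0 0;.007 .042 0 0;.007 .042 0 0' >/dev/null; python3 -m crank '.007 .042 0 0;.007 .03 0 0;0 .016 0 1.9;0 0 0 0;0 0 0 0'
python3 - <<'E'
from h import *
go(.5712,-.2888,.085,-6.4)
E
```

```text
clock: 15.3
tcp_pos: [0.5673, -0.2869, 0.1474]
ee_rot: [-3.135, 0.176, 0.003]
contact_force: [-0.1, -0.2, -1.1]
gripper_width: 0.0133
grip_force: 40.0
t 15.3 shift(now axes) [0.0042 0.0015 0.0624] turn -0.02 yaw -6.42 tcp [ 0.5673 -0.2869  0.1474] j6 1.13
```

```bash
python3 -m crank '.004 .001 .035 0;0 0 .027 0;0 0 0 0;0 0 0 0;0 0 0 0'
python3 - <<'E'
from h import *
go(.5712,-.2888,.0396,-6.4)
a=snap('wrist','w5.png')
cv2.imwrite('pics/w5b.png',cv2.resize(a,(800,600),interpolation=cv2.INTER_CUBIC)[:,:,::-1])
E
```

```text
clock: 15.8
tcp_pos: [0.5729, -0.2893, 0.0888]
ee_rot: [3.136, -0.174, 0.004]
contact_force: [0.4, -0.8, 0.3]
gripper_width: 0.0132
grip_force: 40.0
t 15.8 shift(now axes) [-0.0019 -0.0003  0.0492] turn 0.05 yaw -6.35 tcp [ 0.5729 -0.2893  0.0888] j6 1.13
```

View pics/w5b.png

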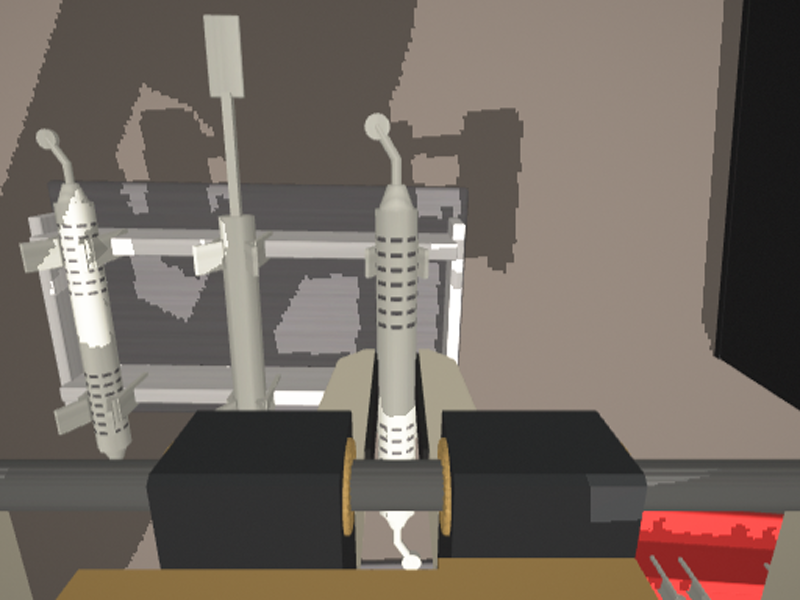

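The handle (column 397) is centred between the right station's front jaws (371 and 424). Pressing down.

```bash
python3 -m crank '-.0005 0 .02 0;0 0 .012 0;0 0 0 0;0 0 0 0'; python3 -m crank '0 0 .004 0;0 0 0 0';python3 -m crank '0 0 .003 0;0 0 0 0';python3 -m crank '0 0 .003 0;0 0 0 0'; python3 -m crank '0 0 .003 0;0 0 0 0;0 0 0 0'; python3 -m crank '0 0 .002 0;0 0 0 0;0 0 0 0'
```

```text
clock: 16.25
tcp_pos: [0.5712, -0.2893, 0.055]
ee_rot: [-3.136, 0.175, 0.0]
contact_force: [-0.3, 0.6, 0.1]
gripper_width: 0.0135
grip_force: 40.0
clock: 16.45
tcp_pos: [0.5721, -0.2896, 0.0516]
ee_rot: [3.136, -0.175, 0.003]
contact_force: [0.8, 2.4, 1.0]
gripper_width: 0.0135
grip_force: 40.0
clock: 16.65
tcp_pos: [0.5719, -0.2895, 0.0482]
ee_rot: [3.136, -0.175, 0.002]
contact_force: [2.2, 1.6, 1.1]
gripper_width: 0.0135
grip_force: 40.0
clock: 16.85
tcp_pos: [0.5712, -0.2893, 0.0443]
ee_rot: [-3.137, 0.175, -0.0]
contact_force: [2.5, 1.6, 1.0]
gripper_width: 0.013
grip_force: 40.0
clock: 17.15
tcp_pos: [0.5702, -0.289, 0.0403]
ee_rot: [-3.136, 0.175, 0.003]
contact_force: [1.0, 1.0, -5.0]
gripper_width: 0.0131
grip_force: 40.0
clock: 17.45
tcp_pos: [0.571, -0.2894, 0.0396]
ee_rot: [-3.137, 0.176, 0.001]
contact_force: [-1.6, 2.9, 0.7]
gripper_width: 0.0129
grip_force: 40.0
```

```bash
python3 -m crank '0 0 .0015 0;0 0 0 0;0 0 0 0';python3 -m crank '0 0 -.002 0;0 0 0 0;0 0 0 0'; python3 -m crank '0 0 0 0;0 0 0 0;0 0 0 0;0 0 0 0' .036 40; python3 -m crank '0 0 -.02 0;0 0 -.045 0;0 0 -.045 0;0 0 -.03 0;0 0 0 0';python3 -m crank '0 -.03 0 0;0 -.04 0 0;0 0 0 0;0 0 0 0'>/dev/null
python3 - <<'E'
from h import *
c=get_calibration('wrist');a=snap('wrist','w6.png');pickle.dump(c,open('w6.pkl','wb'))
cv2.imwrite('pics/w6b.png',cv2.resize(a,(800,600),interpolation=cv2.INTER_CUBIC)[:,:,::-1])
E
```

```text
clock: 17.75
tcp_pos: [0.5712, -0.2895, 0.0395]
ee_rot: [3.137, -0.175, -0.0]
contact_force: [-6.6, 5.4, 11.3]
gripper_width: 0.0133
grip_force: 40.0
clock: 18.05
tcp_pos: [0.5712, -0.2893, 0.0399]
ee_rot: [-3.137, 0.175, 0.0]
contact_force: [-0.3, 2.4, -0.9]
gripper_width: 0.0132
grip_force: 40.0
clock: 18.45
tcp_pos: [0.5714, -0.2898, 0.0404]
ee_rot: [3.136, -0.176, 0.001]
contact_force: [-0.2, 0.4, -0.2]
gripper_width: 0.0353
grip_force: 0.0
clock: 18.95
tcp_pos: [0.5743, -0.2914, 0.1874]
ee_rot: [3.131, -0.175, 0.015]
contact_force: [0.6, 0.5, 1.3]
gripper_width: 0.0361
grip_force: 0.0
```

View pics/w6b.png

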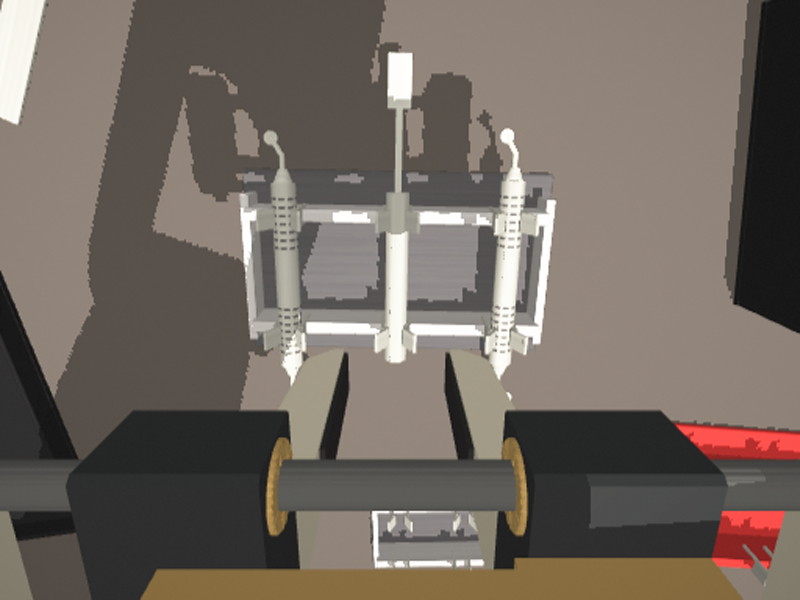

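Both curettes are seated symmetrically about the spatula: left at (283,180)-(292,372), right at (513,180)-(499,372). Each is held by both clips, and the gripper is clear.

```bash
python3 -c "
from station import *
print(close_job())"
```

```text
the job is handed in; nothing more can be done
None
```

Both curettes are snapped home in the two end stations of the grey rack and released, and the job was handed in at about 19 s; `close_job()` returned no score, but the last wrist picture shows each one held by both clips.

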